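Stamp the tube in the lever stamp and file it with its own kind

ROBOT

A 6-joint arm with a two-finger parallel gripper is mounted at the origin on a cart in front of the work surface, level with it; the furniture and walls round the work are solid. World frame = base frame: x ahead of the robot, y to its left, z up, the work surface at z = 0. Lengths are in m, angles in rad, forces in N, time in s.
With the tool pointing down it reaches from about 0.325 to 0.9 m from the base axis. Payload 6.1 kg.
Tool frame: the origin (TCP) lies between the finger pads; the fingertips stand 17 mm ahead of it and the grasp point (between the pads) lies 2 mm behind it (r.tips_ahead is the distance from the TCP to the fingertips, in m); z points along the fingers, y is the line along which they close (so a half turn about z gives the same grasp; the last joint's range is limited). The gripper opens to 87 mm and grips with 3 to 60 N. Pads are 19 mm wide; open, the fingers measure 117 mm over their backs; the gripper's body (75 mm by 190 mm) begins 51 mm behind the grasp point.
Start: joints at [1.173, 0.22, 1.526, -0, 1.395, -0.126], TCP at [0.168, 0.602, 0.212] pointing down, gripper open.
Joint ranges: [-2.98, 2.98], [-0.91, 2.08], [0.09, 2.57], [-1.24, 4.39], [0.2, 2.65], [-2.68, 2.68]. Speed limits (rad/s): [2.57, 2.57, 3.01, 3.14, 3.14, 3.14].

INTERFACE

Orientations are given as a unit quaternion [x, y, z, w].
In Python, from bench import r, get_image, order gives the robot as it stands. The module is installed in compiled form; this text tells all that it offers.
- The arm moves only by the tool drive_tool, never from a script. Its argument "plan" is a list of rows, each a list of 2 entries, a list of its own where there are three numbers: the shift along the world's x, y, z in units of 0.025 m (1.0 is 0.025 m), then the turn, a rotation vector about the world's x, y, z in units of 8 degrees (1.0 is 8 degrees). A call has 1 to 5 rows; each row shifts and turns the commanded pose from where the row before left it; what a row does not reach is not made up. A row lasts 1/8 s, in which the tool goes at most 62.5 mm and 10.7 degrees, less where a joint would pass 70% of its speed; a pose out of reach is approached as far as the arm can. A call with a number of a shift or a turn outside -1 to 1 is refused whole. A call with a gripper value outside its range is refused whole. "claw" is the opening, from -1 (shut) to 1 (fully open), set as the call begins (left out, the last holds). The fingers move at their own pace and stop on an object; the grip force is fixed at half the most. Time passes only in rows, so rows that do not move let the fingers close. It gives the time, the measured TCP pose, the force, the opening and the grip force at its end, in the units of the state.
- r.read_state(): the state, without advancing time (a new reading comes with each control period).
- get_image(name): name is "scene" or "side" or "wrist"; returns a dict with "frame" (420x560x3 uint8, blue, green, red), "intrinsics" (3x3 intrinsics, pixels), "dist_coeffs" ([k1, k2, p1, p2, k3] as OpenCV has them; the pictures are not rectified), "cam_to_world" (4x4, takes a point from camera to world coordinates); the wrist camera has in their place "mount" (4x4, takes a point from camera to tool coordinates, whose origin is the TCP and whose axes are the flange's). Camera axes: x right, y down, z forward; pixel columns grow to the right and rows downward; lengths in m; the calibration is good to about 2 mm. A picture is of the moment at which its call begins: read the wrist's pose just before it. There is no depth.
- order.job_done(): hands the job in; it is judged then, once.
The state is a dict: "time_s": time; "q": joint angles; "joint_velocities": joint speeds; "joint_efforts": joint torques, N m; "eef_pos": TCP position; "ee_rot": TCP orientation; "ft_force": force on the tool from outside, world axes, zero at the start; "wrist_torque": the same for the moment, N m; "width": finger opening in m; "gripper_force": force on a finger pad.
Only numpy, scipy, OpenCV 4.12 (cv2) and the standard library are available. Lean on these libraries where they do the work, as an engineer would, in place of code of your own. Each camera call takes 0.05 s, during which the arm holds its last target. There are 200 camera calls.

TASK

One capped tube stands in the lever stamp. Stamp its cap: pull the sprung lever right down to its stop and hold it there a moment, then ease it slowly all the way back up by hand, never letting it fly back. Then take that tube out and stand it upright in the tray that already holds a tube with the same cap colour, leaving the other three tubes standing where they are.

Things in the scene. Friction and masses are not known exactly. Their poses are not given: they have to be found in the camera images.
- stamp_press: small grey bench stamp, fixed to the table: base 205 mm (x) x 84 mm (y), 10 mm thick; origin on the table under the centre of the tube nest; its +x axis points from the nest to the lever's pivot 120 mm away, its y axis is parallel to the pivot's axis; the base runs from x = -55 to +150 mm
- nest (a point): centre of the nest's floor, 12 mm above the table: an aluminium cup with 35 mm bore and an 8 mm high rim above its floor, in which the tube to be stamped stands (cap top 111 mm above the table); a tube lifts straight up out of it. While the lever is up there is free space above the tube
- lever_pivot (a point): the lever's hinge axis, 105 mm above the table, between two 110 mm high cheeks that end 120 mm above the table
- lever_grip (a point): centre of the lever's red barrel grip, 28 mm in diameter, 32 mm long along the press's y axis, on a 13 mm rod; 195 mm from the pivot axis. Pinched from above by its ends (along press y) it turns between the pads as the lever swings. Lever up: 300 mm above the table, 12 mm beyond the pivot in press x; lever down: 150 mm above the table, 70 mm from the nest in press -x
- lever (a joint): lever hinge, rad: 0 = up at its stop, held by a spring; grows as the grip comes over and down towards press -x, lower stop at 1.40. The line pivot to grip stands 1.633 - joint above the press's -x direction. The spring pulls up with about 2 N at the grip at the top, 5 to 10 N near the bottom; let go, it flies back: over 2 rad/s upwards is a fault (1.5 s or longer for the return is safe)
- stamp_pad: black rubber stamp disc, 28 mm in diameter, on the underside of the lever, sprung (1 N per mm); it meets the cap about 0.05 rad before the lower stop and bears on it with about 6 N at the stop; more than 1.5 N held for 0.2 s makes the stamp; origin at the centre of its face
- waiting_stand: round grey plastic stand, 60 mm in diameter, 20 mm high, floor 12 mm above the table, fixed; holds the tube that is not to be handled; origin at the centre of its underside
- tray_a: open green plastic tray, fixed to the table: 100 mm (x) x 140 mm (y) outside, 26 mm high, walls and floor 4 mm thick; holds one tube near one end of its long (y) side at the start, the other end is free; origin at the centre of its underside
- tray_b: open green plastic tray, fixed to the table: 100 mm (x) x 140 mm (y) outside, 26 mm high, walls and floor 4 mm thick; holds one tube near one end of its long (y) side at the start, the other end is free; origin at the centre of its underside
- tube_orange_1: skirted 50 ml tube with an orange cap, standing upright: 99 mm tall, body 28 mm in diameter, cap 34 mm in diameter over the top 13 mm, about 30 g; origin at the centre of its underside, z up; starts either in the stamp's nest or on the waiting stand
- tube_orange_2: skirted 50 ml tube with an orange cap, standing upright: 99 mm tall, body 28 mm in diameter, cap 34 mm in diameter over the top 13 mm, about 30 g; origin at the centre of its underside, z up; starts in one of the two trays and stays there
- tube_blue_1: skirted 50 ml tube with a blue cap, standing upright: 99 mm tall, body 28 mm in diameter, cap 34 mm in diameter over the top 13 mm, about 30 g; origin at the centre of its underside, z up; starts either in the stamp's nest or on the waiting stand
- tube_blue_2: skirted 50 ml tube with a blue cap, standing upright: 99 mm tall, body 28 mm in diameter, cap 34 mm in diameter over the top 13 mm, about 30 g; origin at the centre of its underside, z up; starts in one of the two trays and stays there
There are look-alikes about, which are no part of the job. Leave any green look-alike of the tube_blue_1 alone.

How it is judged:
On the way, in this order (a step that is already met when the one before it is completed fails the run):
1. the lever is down at its stop and the stamp bears on the cap of the tube in the nest (value of joint lever above 1.355 rad and ((horizontal distance between tube_orange_1 and nest below 0.012 m and contact force between stamp_pad and tube_orange_1 above 1.5 N) or (horizontal distance between tube_blue_1 and nest below 0.012 m and contact force between stamp_pad and tube_blue_1 above 1.5 N))), for 0.2 s.
2. the lever is all the way back up, the stamped tube still in the nest (value of joint lever below 0.08 rad and horizontal distance between any of tube_orange_1, tube_blue_1 and nest below 0.012 m), for 0.2 s.
At the end, for the whole second after the job is handed in: The tube that stood in the nest stands on the floor of the tray that holds the tube with the same cap colour (inside its walls); the other three tubes are within 20 mm of where they started; all four stand upright within 0.1 rad; the lever is up (below 0.08 rad) (((((x of tube_orange_1 in the frame of tray_a between -0.042 and 0.042 m and y of tube_orange_1 in the frame of tray_a between -0.062 and 0.062 m and z of each of tube_orange_1, tube_orange_2 in the frame of tray_a below 0.012 m and x of tube_orange_2 in the frame of tray_a between -0.042 and 0.042 m and y of tube_orange_2 in the frame of tray_a between -0.062 and 0.062 m) or (x of tube_orange_1 in the frame of tray_b between -0.042 and 0.042 m and y of tube_orange_1 in the frame of tray_b between -0.062 and 0.062 m and z of each of tube_orange_1, tube_orange_2 in the frame of tray_b below 0.012 m and x of tube_orange_2 in the frame of tray_b between -0.042 and 0.042 m and y of tube_orange_2 in the frame of tray_b between -0.062 and 0.062 m)) and linear speed of tube_orange_1 below 0.02 m/s and horizontal distance between tube_blue_1 and nest above 0.1 m and distance of each of tube_orange_2, tube_blue_1, tube_blue_2 from where it was at the start of the episode below 0.02 m) or (((x of tube_blue_1 in the frame of tray_a between -0.042 and 0.042 m and y of tube_blue_1 in the frame of tray_a between -0.062 and 0.062 m and z of each of tube_blue_1, tube_blue_2 in the frame of tray_a below 0.012 m and x of tube_blue_2 in the frame of tray_a between -0.042 and 0.042 m and y of tube_blue_2 in the frame of tray_a between -0.062 and 0.062 m) or (x of tube_blue_1 in the frame of tray_b between -0.042 and 0.042 m and y of tube_blue_1 in the frame of tray_b between -0.062 and 0.062 m and z of each of tube_blue_1, tube_blue_2 in the frame of tray_b below 0.012 m and x of tube_blue_2 in the frame of tray_b between -0.042 and 0.042 m and y of tube_blue_2 in the frame of tray_b between -0.062 and 0.062 m)) and linear speed of tube_blue_1 below 0.02 m/s and horizontal distance between tube_orange_1 and nest above 0.1 m and distance of each of tube_blue_2, tube_orange_1, tube_orange_2 from where it was at the start of the episode below 0.02 m)) and value of joint lever below 0.08 rad and angle between each of tube_orange_1, tube_orange_2, tube_blue_1, tube_blue_2's own z axis and vertical below 0.1 rad); the robot touches nothing.
It fails at once if the lever flies back up (faster than 2 rad/s) (velocity of joint lever below -2 rad/s).
It fails at once if a tube is tipped over (beyond 0.6 rad) (angle between any of tube_orange_1, tube_orange_2, tube_blue_1, tube_blue_2's own z axis and vertical above 0.6 rad).
It also fails if it takes over 64 s, if anything falls off the work surface, if the arm or the gripper's body presses on something with over 40 N, if the wrist force passes 120 N, or if a joint passes its speed limit or range.

## Working session

There is one attempt and no reset: what is moved stays moved. The work goes in short steps, Python scripts to look and compute and a tool call to move; the robot and the scene stay as the last step left them, time stands still between calls to the robot, and variables do not carry over. Pictures are saved under pics/ and viewed, at most 10 in all, crops included, and the job is handed in when it is done.

Besides the shell and the picture viewer there is one more tool, called after ">>>" as name(argument=value, ...) on one line, values as JSON. drive_tool: Moves the arm, as the interface text tells. Shifts and turns lie within -1 to 1; 1 stands for 0.025 m of shift or 8 degrees of turn. Its arguments: {"type":"object","properties":{"plan":{"type":"array"},"claw":{"type":"number"}},"required":["plan"]}

```bash
mkdir -p pics
cat > h.py <<'E'
import numpy as np,cv2
from bench import r,get_image,order
def ray(im,uv):
    p=cv2.undistortPoints(np.array([[uv]],float),np.array(im["intrinsics"]),np.array(im["dist_coeffs"]))[0,0]
    T=np.array(im["cam_to_world"]);d=T[:3,:3]@np.array([p[0],p[1],1]);return T[:3,3],d
def onz(im,uv,z):
    o,d=ray(im,uv);return o+d*(z-o[2])/d[2]
def proj(im,P):
    T=np.linalg.inv(np.array(im["cam_to_world"]));
    return cv2.projectPoints(np.array(P,float).reshape(-1,1,3),cv2.Rodrigues(T[:3,:3])[0],T[:3,3],np.array(im["intrinsics"]),np.array(im["dist_coeffs"]))[0][:,0]
def blobs(im,name,lo,hi,amin=40):
    h=cv2.cvtColor(im["frame"],cv2.COLOR_BGR2HSV);m=cv2.inRange(h,np.array(lo),np.array(hi))
    n,l,s,c=cv2.connectedComponentsWithStats(m)
    for i in range(1,n):
        if s[i,4]>=amin: print(name,s[i],c[i].round(1))
    return l
E
python3 - <<'E'
from h import *
import pickle
ims={n:get_image(n) for n in("scene","side")}
pickle.dump(ims,open("ims.pkl","wb"))
for n,im in ims.items():
    cv2.imwrite(f"pics/{n}.png",im["frame"]); print(n,np.array(im["cam_to_world"]).round(3).tolist())
    for c,lo,hi in(("red",(0,130,80),(6,255,255)),("orange",(8,130,100),(20,255,255)),("blue",(95,120,60),(125,255,255)),("green",(40,60,40),(90,255,255))): blobs(im,n+" "+c,lo,hi)
E
```

```text
scene [[0.607, -0.36, 0.709, -0.273], [-0.795, -0.285, 0.536, -0.585], [0.009, -0.889, -0.459, 0.713], [0.0, 0.0, 0.0, 1.0]]
scene red [15 84 16  4 42] [22.4 85.7]
scene red [ 26 116  24   3  56] [ 37.3 117. ]
scene red [  19  212  142   81 3923] [ 73. 258.]
scene red [160 232   7  23  60] [163.  243.8]
scene red [  75  337  134   83 3786] [141.7 387.8]
scene orange [233 235  10   7  56] [237.3 238. ]
scene orange [290 252  11   9  81] [295.5 256.1]
scene blue [211 154  19  12 132] [220.4 160.2]
scene blue [201 208  10   8  60] [205.3 211.1]
scene blue [377 293  13  11 124] [382.7 298.1]
scene green [245 134  39  11 111] [264.6 139. ]
scene green [247 194   9  27 175] [251.  206.3]
scene green [540 206  20   9 109] [549.8 209.6]
scene green [ 62 209  15  19 136] [ 68.2 217.3]
scene green [  7 214  46  29 869] [ 30.2 229.9]
scene green [206 232  12  16 144] [211.9 238.7]
scene green [210 256   8   8  54] [213.7 259.6]
scene green [ 277  266   60   42 1338] [308.5 286.3]
scene green [ 162  272   52   72 1906] [186.  305.7]
scene green [ 333  291   69   55 1788] [365.1 317.1]
scene gree
[... 810 characters left out ...]
] [335.6 255.1]
side blue [326 151  10   7  53] [330.6 153.8]
side blue [165 278  14  12 126] [171.5 284. ]
side blue [304 312  14  12 133] [310.8 317.4]
side green [   0  106   84  141 5831] [ 26.5 158.6]
side green [  367   114   168   225 17334] [418.2 198.5]
side green [308 165  39  36 895] [326.6 183.5]
side green [303 203  37  40 987] [320.6 223.6]
side green [ 521  226   39   54 1297] [543.7 252.4]
side green [171 251  22  19 193] [180.8 260.7]
side green [ 48 276  20  21  92] [ 57.9 286.1]
side green [340 277  14  30 257] [346.4 289.1]
side green [225 299  14  29 277] [231.7 311.1]
side green [ 373  320   26  100 1688] [383.2 373.1]
side green [ 501  346   59   74 2836] [536.9 391. ]
```

View pics/scene.png

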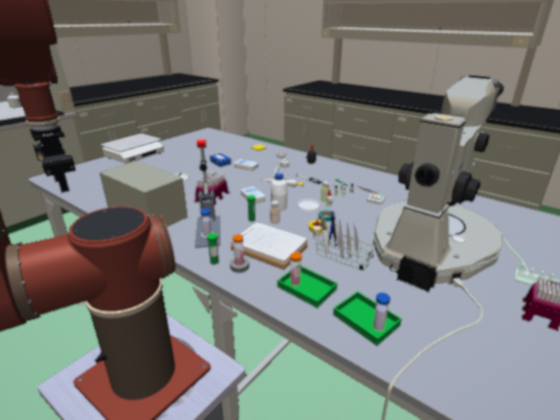

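View pics/side.png

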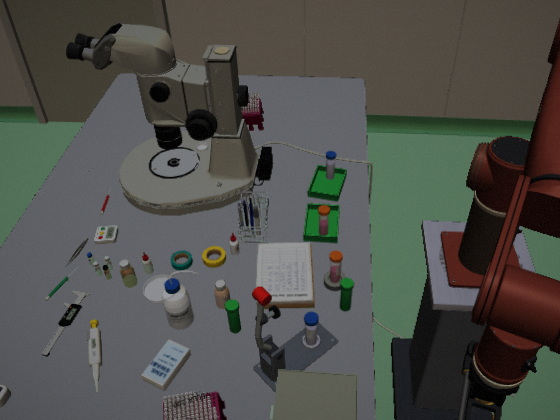

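The scene view shows the press with a blue-capped tube at about (205,211) and its red grip at (202,143). The orange tube on the waiting stand is at (237,238). The trays are at (308,286) with an orange tube and (366,317) with a blue tube. The side view shows the same: nest tube (311,317), grip (260,294), stand tube (336,255), orange tray (322,223), blue tray (328,183).

Blue candidates in the side view are (311,317) in the press, (331,154) in the tray and the bottle at (171,284). The green look-alikes are at (346,290) and (232,315). The target is (311,317), because it stands in the press nest.

Run:
```python
from h import *
import pickle
ims=pickle.load(open("ims.pkl","rb"));A,B=ims["scene"],ims["side"]
def tri(a,b):
    o1,d1=ray(A,a);o2,d2=ray(B,b)
    d1/=np.linalg.norm(d1);d2/=np.linalg.norm(d2)
    s=np.linalg.lstsq(np.c_[d1,-d2],o2-o1,rcond=None)[0]
    p,q=o1+s[0]*d1,o2+s[1]*d2;return ((p+q)/2).round(4),round(np.linalg.norm(p-q),4)
print("nest",tri((205.3,211.1),(310.8,317.4)),"stand",tri((237.3,238),(335.6,255.1)))
print("or2",tri((295.5,256.1),(323.7,208.9)),"bl2",tri((382.7,298.1),(330.6,153.8)))
for n,im,w in(("A",A,(190,130,240,170)),("B",B,(240,270,290,310))):
    h=cv2.cvtColor(im["frame"],cv2.COLOR_BGR2HSV);m=cv2.inRange(h,(0,130,80),(8,255,255))|cv2.inRange(h,(174,130,80),(180,255,255))
    ys,xs=np.nonzero(m[w[1]:w[3],w[0]:w[2]]);print(n,xs.mean()+w[0],ys.mean()+w[1],len(xs),xs.min()+w[0],xs.max()+w[0],ys.min()+w[1],ys.max()+w[1])
    if n=="A":ga=(xs.mean()+w[0],ys.mean()+w[1])
    else:gb=(xs.mean()+w[0],ys.mean()+w[1])
print("grip",tri(ga,gb))
# trays (side & scene): minAreaRect of floor green contour, rim plane z=.026
for n,im,seeds in(("A",A,((308,286),(366,317))),("B",B,((320,223),(326,183)))):
    h=cv2.cvtColor(im["frame"],cv2.COLOR_BGR2HSV);m=cv2.inRange(h,(50,150,60),(75,255,255))
    for s in seeds:
        mm=np.zeros_like(m);mm[s[1]-35:s[1]+35,s[0]-38:s[0]+38]=m[s[1]-35:s[1]+35,s[0]-38:s[0]+38]
        c=max(cv2.findContours(mm,0,2)[0],key=cv2.contourArea)
        P=np.array([onz(im,p[0],.02)[:2] for p in c],np.float32)
        print(n,s,cv2.minAreaRect(P))
a=cv2.resize(B["frame"][260:400,220:380],None,fx=4,fy=4,interpolation=2);b=cv2.resize(A["frame"][130:270,180:260],None,fx=4,fy=4,interpolation=2)
cv2.imwrite("pics/c.png",cv2.resize(np.hstack([a,b[:560]]),(800,467)))
```

```text
nest (array([0.4642, 0.3077, 0.1086]), np.float64(0.0014)) stand (array([0.4108, 0.108 , 0.1073]), np.float64(0.0017))
or2 (array([ 0.4496, -0.0764,  0.0998]), np.float64(0.0002)) bl2 (array([ 0.4379, -0.3424,  0.0995]), np.float64(0.0001))
A 200.98181818181817 142.78181818181818 55 197 205 140 146
B 260.0982658959538 293.71098265895955 173 252 269 287 303
grip (array([0.5564, 0.4032, 0.3038]), np.float64(0.0031))
A (308, 286) ((0.45167112350463867, -0.11632201075553894), (0.14627127349376678, 0.11342381685972214), 88.58326721191406)
A (366, 317) ((0.441471666097641, -0.30565208196640015), (0.14640028774738312, 0.113287054002285), 79.55599212646484)
B (320, 223) ((0.4561537504196167, -0.1162164956331253), (0.1397683471441269, 0.09832942485809326), 88.75484466552734)
B (326, 183) ((0.44195276498794556, -0.30391138792037964), (0.1344977617263794, 0.09185944497585297), 79.81517791748047)
```

View pics/c.png

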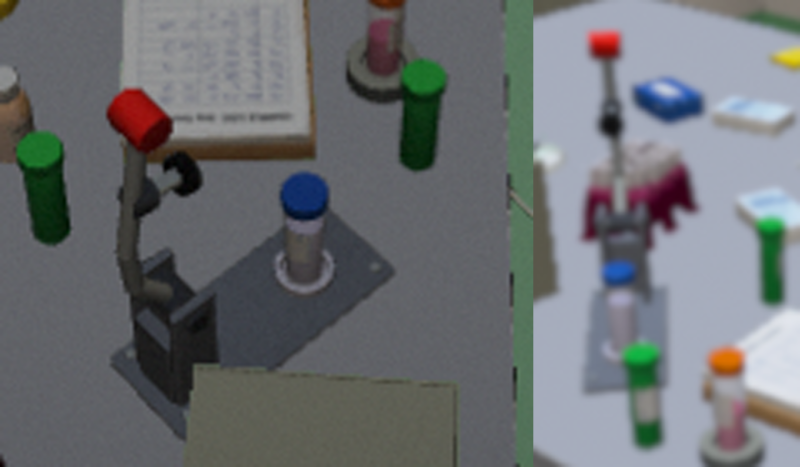

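The crop confirms it: the blue-capped tube stands in the press nest, the lever is up with its red grip, and the olive box is beside the press. I'll check the box's extent and the tool yaw before moving.

Run:
```python
from h import *
import pickle
from scipy.spatial.transform import Rotation as R
ims=pickle.load(open("ims.pkl","rb"));A,B=ims["scene"],ims["side"]
def tri(a,b):
    o1,d1=ray(A,a);o2,d2=ray(B,b)
    s=np.linalg.lstsq(np.c_[d1,-d2],o2-o1,rcond=None)[0]
    p,q=o1+s[0]*d1,o2+s[1]*d2;return ((p+q)/2).round(3),round(np.linalg.norm(p-q),4)
print("box corners",tri((186,188),(275,372)),tri((143,207),(357,375)))
print("box far by z .14:",onz(A,(145,163),.14).round(3),onz(A,(103,172),.14).round(3))
print("lookalike",tri((213,237),(346,282)))
u=np.array([.694,.720]);N=np.array([.464,.308])
for n,im in ims.items():
  print(n,"nest rim, pivot, grip",proj(im,[[*N,.111],[*N,.02],[*(N+.12*u),.105],[*(N+.132*u),.3],[*(N-.055*u),.01],[*(N+.15*u),.01]]).round(0).tolist())
s=r.read_state();M=R.from_quat(s["ee_rot"]).as_matrix();print(M.round(3).tolist(),s["eef_pos"],s["width"])
print("yaw of tool y",np.degrees(np.arctan2(M[1,1],M[0,1])),s["q"])
```

```text
box corners (array([0.525, 0.469, 0.128]), np.float64(0.0084)) (array([0.349, 0.465, 0.125]), np.float64(0.0211))
box far by z .14: [0.56  0.772 0.14 ] [0.402 0.812 0.14 ]
lookalike (array([0.383, 0.185, 0.094]), np.float64(0.0002))
scene nest rim, pivot, grip [[205.0, 211.0], [207.0, 234.0], [206.0, 197.0], [201.0, 144.0], [207.0, 245.0], [209.0, 216.0]]
side nest rim, pivot, grip [[311.0, 317.0], [310.0, 339.0], [271.0, 348.0], [261.0, 295.0], [327.0, 329.0], [263.0, 378.0]]
[[-0.963, 0.268, -0.001], [0.268, 0.963, -0.002], [0.0, -0.002, -1.0]] [0.16758396 0.60151923 0.21066919] 0.08702980131683125
yaw of tool y 74.42733009054403 [ 1.17288823e+00  2.21115180e-01  1.52749169e+00 -2.32981804e-05
  1.39469864e+00 -1.26109470e-01]
```

>>> drive_tool(plan=[[[0.9,-0.5,1.0],[0,0,-0.9]],[[0.9,-0.5,1.0],[0,0,-0.9]],[[0.9,-0.5,1.0],[0,0,-0.9]],[[0.9,-0.5,1.0],[0,0,-0.9]],[[0.9,-0.5,1.0],[0,0,-0.9]]], claw=1)

```text
time_s: 0.72
eef_pos: [0.2808, 0.5389, 0.3368]
ee_rot: [0.437, 0.9, -0.001, -0.0]
ft_force: [0.3, -0.3, -0.4]
width: 0.0866
gripper_force: 0.0
```

>>> drive_tool(plan=[[[0.9,-0.5,1.0],[0,0,-0.9]],[[0.9,-0.5,0.4],[0,0,-0.9]],[[0.9,-0.5,0],[0,0,-0.9]],[[0.9,-0.5,0],[0,0,-0.9]],[[0.9,-0.5,0],[0,0,-0.9]]])

```text
time_s: 1.35
eef_pos: [0.3934, 0.4765, 0.371]
ee_rot: [0.693, 0.72, -0.001, -0.0]
ft_force: [0.1, 1.1, -0.3]
width: 0.087
gripper_force: 0.0
```

>>> drive_tool(plan=[[[0.93,-0.42,0],[0,0,-0.83]],[[0.93,-0.42,0],[0,0,-0.83]],[[0.93,-0.42,0],[0,0,-0.83]],[[0.93,-0.42,0],[0,0,-0.83]],[[0.93,-0.42,0],[0,0,-0.83]]])

```text
time_s: 1.98
eef_pos: [0.5096, 0.424, 0.3709]
ee_rot: [0.87, 0.492, -0.001, 0.0]
ft_force: [0.9, 1.0, 0.3]
width: 0.0869
gripper_force: 0.0
```

>>> drive_tool(plan=[[[0.93,-0.42,0],[0,0,-0.83]],[[0.93,-0.42,0],[0,0,-0.83]],[[0,0,0],[0,0,0]]])

```text
time_s: 2.35
eef_pos: [0.5567, 0.4023, 0.3701]
ee_rot: [0.921, 0.389, -0.001, 0.0]
ft_force: [-0.3, -0.7, 0.5]
width: 0.0871
gripper_force: 0.0
```

```bash
cat >> h.py <<'E'
from scipy.spatial.transform import Rotation as R
def wrist():
    s=r.read_state();im=get_image("wrist");T=np.eye(4);T[:3,:3]=R.from_quat(s["ee_rot"]).as_matrix();T[:3,3]=s["eef_pos"]
    im["cam_to_world"]=T@np.array(im["mount"]);im["s"]=s;return im
E
python3 - <<'E'
from h import *
im=wrist();s=im["s"];M=R.from_quat(s["ee_rot"]).as_matrix();print(s["eef_pos"],M.round(3).tolist(),im["cam_to_world"].round(3).tolist())
cv2.imwrite("pics/w1.png",im["frame"])
h=cv2.cvtColor(im["frame"],cv2.COLOR_BGR2HSV);m=cv2.inRange(h,(0,130,80),(8,255,255))|cv2.inRange(h,(174,130,80),(180,255,255))
c=max(cv2.findContours(m,0,2)[0],key=cv2.contourArea)
P=np.array([onz(im,p[0],.3)[:2] for p in c],np.float32);print(cv2.boundingRect(c),cv2.minAreaRect(P))
l=blobs(im,"blue",(95,120,60),(125,255,255),200)
E
```

```text
[0.55672388 0.40228467 0.3701498 ] [[0.697, 0.717, -0.002], [0.717, -0.697, -0.001], [-0.002, -0.0, -1.0]] [[0.717, -0.672, -0.184, 0.608], [-0.697, -0.692, -0.189, 0.453], [0.0, 0.264, -0.965, 0.542], [0.0, 0.0, 0.0, 1.0]]
(251, 203, 45, 37) ((0.5557781457901001, 0.402375727891922), (0.02767694927752018, 0.0326174721121788), 45.84722137451172)
blue [494 109  34  31 707] [510.8 124. ]
blue [263 260  25  17 335] [275.2 269.4]
```

View pics/w1.png

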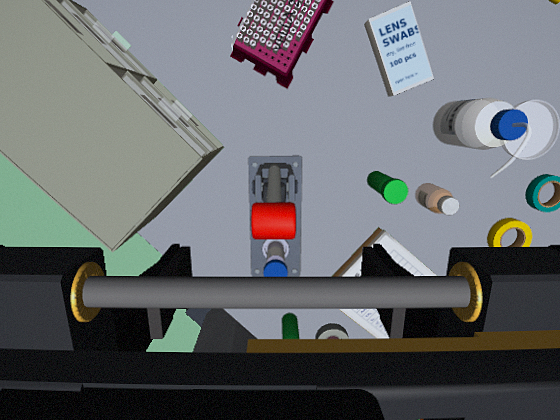

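The wrist view shows the red barrel at (273,221). It measures 27.7 x 32.6 mm at (0.556, 0.402), which matches the given grip, and it lies between the fingers. I'll go down and pinch it.

>>> drive_tool(plan=[[[-0.03,0,-0.9],[0,0,0]],[[0,0,-0.9],[0,0,0]],[[0,0,-0.8],[0,0,0]],[[0,0,-0.28],[0,0,0]],[[0,0,0],[0,0,0]]])

```text
time_s: 3.02
eef_pos: [0.5544, 0.4037, 0.2993]
ee_rot: [0.921, 0.391, -0.0, 0.0]
ft_force: [0.9, 0.9, -0.2]
width: 0.0869
gripper_force: 0.0
```

>>> drive_tool(plan=[[[0,0,0],[0,0,0]],[[0,0,0],[0,0,0]],[[0,0,0],[0,0,0]],[[0,0,0],[0,0,0]],[[0,0,0],[0,0,0]]], claw=-1)

```text
time_s: 3.65
eef_pos: [0.5548, 0.4035, 0.2997]
ee_rot: [0.921, 0.39, 0.0, -0.0]
ft_force: [-0.1, 0.1, 0.1]
width: 0.0448
gripper_force: 0.0
```

Run:
```python
from h import *
s=r.read_state();print(s["eef_pos"],s["width"],s["gripper_force"],s["ft_force"])
u=np.array([.6966,.7175]);P=np.array([.5558,.4024])-.012*u
p0=np.array([.5558,.4024,.298]);q=p0
# joint targets -> TCP (grasp point 2 mm above TCP); rows in units of 25 mm
js=[.1*k for k in range(1,15)]+[1.43]
for j in js:
    b=1.633-j;p=np.array([*(P-.195*np.cos(b)*u),.105+.195*np.sin(b)-.002]);print(round(j,2),p.round(4),((p-q)/.025).round(2));q=p
```

```text
[0.55481762 0.40352031 0.29966599] 0.044794415247335094 0.0 [-0.12341424  0.12007788  0.08351496]
0.1 [0.5423 0.3885 0.2979] [-0.54 -0.56 -0.01]
0.2 [0.5288 0.3746 0.2962] [-0.54 -0.56 -0.07]
0.3 [0.5154 0.3608 0.2925] [-0.53 -0.55 -0.15]
0.4 [0.5024 0.3474 0.287 ] [-0.52 -0.54 -0.22]
0.5 [0.4899 0.3345 0.2796] [-0.5  -0.52 -0.29]
0.6 [0.4779 0.3221 0.2705] [-0.48 -0.49 -0.37]
0.7 [0.4666 0.3105 0.2597] [-0.45 -0.47 -0.43]
0.8 [0.4561 0.2997 0.2473] [-0.42 -0.43 -0.49]
0.9 [0.4465 0.2898 0.2335] [-0.38 -0.39 -0.55]
1.0 [0.4379 0.281  0.2184] [-0.34 -0.35 -0.6 ]
1.1 [0.4304 0.2733 0.2021] [-0.3  -0.31 -0.65]
1.2 [0.4241 0.2668 0.1848] [-0.25 -0.26 -0.69]
1.3 [0.4191 0.2616 0.1667] [-0.2  -0.21 -0.72]
1.4 [0.4153 0.2577 0.148 ] [-0.15 -0.16 -0.75]
1.43 [0.4144 0.2568 0.1423] [-0.04 -0.04 -0.23]
```

>>> drive_tool(plan=[[[0.04,-0.04,-0.06],[0,0,0]],[[0,0,0],[0,0,0]],[[0,0,0],[0,0,0]],[[0,0,0],[0,0,0]]])

```text
time_s: 4.15
eef_pos: [0.5551, 0.4033, 0.2981]
ee_rot: [0.921, 0.391, -0.0, -0.001]
ft_force: [-4.6, 3.5, -0.2]
width: 0.0308
gripper_force: 30.0
```

>>> drive_tool(plan=[[[-0.55,-0.53,-0.01],[0,0,0]],[[-0.54,-0.56,-0.07],[0,0,0]],[[-0.53,-0.55,-0.15],[0,0,0]],[[-0.52,-0.54,-0.22],[0,0,0]],[[-0.5,-0.52,-0.29],[0,0,0]]])

```text
time_s: 4.78
eef_pos: [0.4903, 0.336, 0.2825]
ee_rot: [0.921, 0.391, 0.003, -0.001]
ft_force: [-2.9, 3.3, 8.9]
width: 0.0308
gripper_force: 30.0
```

>>> drive_tool(plan=[[[-0.48,-0.49,-0.37],[0,0,0]],[[-0.45,-0.47,-0.43],[0,0,0]],[[-0.42,-0.43,-0.49],[0,0,0]],[[-0.38,-0.39,-0.55],[0,0,0]],[[0,0,0],[0,0,0]]])

```text
time_s: 5.4
eef_pos: [0.4448, 0.2887, 0.2358]
ee_rot: [0.921, 0.39, -0.001, 0.001]
ft_force: [-12.7, -6.0, 18.9]
width: 0.0312
gripper_force: 30.0
```

>>> drive_tool(plan=[[[-0.39,-0.41,-0.52],[0,0,0]],[[-0.33,-0.34,-0.62],[0,0,0]],[[-0.25,-0.26,-0.69],[0,0,0]],[[0,0,0],[0,0,0]]])

```text
time_s: 5.9
eef_pos: [0.4205, 0.2635, 0.1875]
ee_rot: [0.921, 0.39, -0.002, 0.001]
ft_force: [-9.0, -3.2, 10.8]
width: 0.0315
gripper_force: 30.0
```

>>> drive_tool(plan=[[[-0.23,-0.24,-0.7],[0,0,0]],[[-0.15,-0.16,-0.75],[0,0,0]],[[-0.04,-0.04,-0.23],[0,0,0]],[[0,0,0],[0,0,0]]])

```text
time_s: 6.4
eef_pos: [0.4098, 0.2524, 0.1456]
ee_rot: [0.921, 0.39, -0.003, 0.001]
ft_force: [-10.0, -4.6, 10.1]
width: 0.0318
gripper_force: 30.0
```

>>> drive_tool(plan=[[[-0.02,-0.02,-0.16],[0,0,0]],[[0,0,0],[0,0,0]],[[0,0,0],[0,0,0]]])

```text
time_s: 6.78
eef_pos: [0.4093, 0.2518, 0.1422]
ee_rot: [0.921, 0.39, -0.003, 0.001]
ft_force: [-12.1, -6.6, 11.7]
width: 0.0315
gripper_force: 30.0
```

Run:
```python
from h import *
im=get_image("side");cv2.imwrite("pics/s2.png",cv2.resize(im["frame"][250:400,230:400],None,fx=4,fy=4,interpolation=2))
s=r.read_state();print(s["eef_pos"],s["ft_force"])
```

```text
[0.40927618 0.25183747 0.14217894] [-12.34329493  -5.57305161  11.15428508]
```

View pics/s2.png

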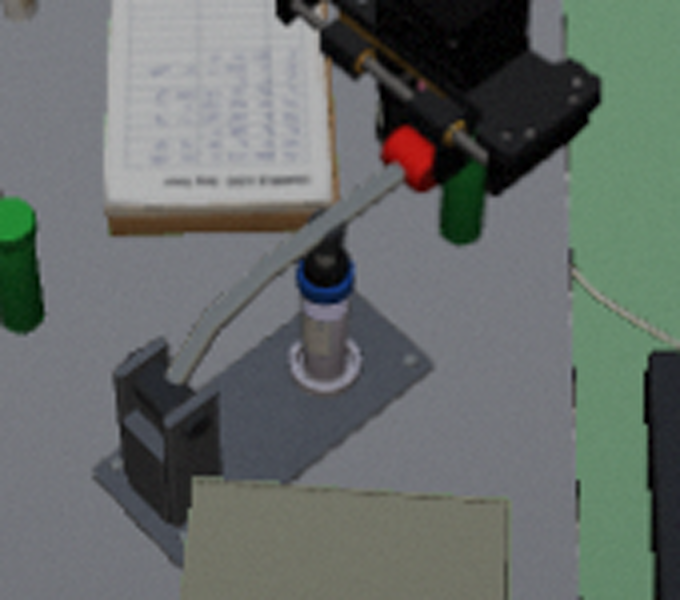

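The crop shows the black stamp disc resting on the blue cap and the grip still held in the pads at crop (410,157). I'll press on until the stop is felt in the force.

>>> drive_tool(plan=[[[0,0,-0.16],[0,0,0]],[[0,0,0],[0,0,0]],[[0,0,-0.16],[0,0,0]],[[0,0,0],[0,0,0]]])

```text
time_s: 7.32
eef_pos: [0.4096, 0.2521, 0.1371]
ee_rot: [0.921, 0.391, -0.003, 0.001]
ft_force: [-18.9, -10.3, 30.1]
width: 0.0316
gripper_force: 30.0
```

Run:
```python
from h import *
im=get_image("side");s=r.read_state();print(s["eef_pos"],s["ft_force"])
h=cv2.cvtColor(im["frame"],cv2.COLOR_BGR2HSV);m=(cv2.inRange(h,(0,130,80),(8,255,255))|cv2.inRange(h,(174,130,80),(180,255,255)))
ys,xs=np.nonzero(m[270:310,315:350]);print("red px",xs.min()+315,xs.max()+315,ys.min()+270,ys.max()+270,len(xs))
u=np.array([.6966,.7175]);v=np.array([-u[1],u[0]]);P=np.array([.5558,.4024])-.012*u
for j in(1.2,1.3,1.35,1.4):
    b=1.633-j;c=np.array([*(P-.195*np.cos(b)*u),.105+.195*np.sin(b)])
    pts=[c+np.array([*(.016*k*v+.014*np.cos(t)*u),.014*np.sin(t)]) for k in(-1,1) for t in np.linspace(0,6.28,40)]
    q=proj(im,pts);print(j,c.round(4),q.min(0).round(1),q.max(0).round(1))
```

```text
[0.40959444 0.2521289  0.1370449 ] [-18.88780902 -10.4104618   30.32348917]
red px 326 337 283 297 108
1.2 [0.4241 0.2668 0.1868] [320.2 273.5] [338.9 291.9]
1.3 [0.4191 0.2616 0.1687] [322.3 277. ] [340.9 295.2]
1.35 [0.417  0.2594 0.1595] [323.2 279. ] [341.6 297.1]
1.4 [0.4153 0.2577 0.15  ] [323.9 281.1] [342.2 299.1]
```

The force rose to 30 N with the stop reached, and the red barrel's pixels match 1.40 rad. I'll hold briefly, then start easing up.

>>> drive_tool(plan=[[[0,0,0],[0,0,0]],[[0,0,0],[0,0,0]],[[0,0,0.2],[0,0,0]],[[0,0,0.2],[0,0,0]],[[0.02,0.02,0.2],[0,0,0]]])

```text
time_s: 8.0
eef_pos: [0.4122, 0.2548, 0.1498]
ee_rot: [0.921, 0.39, 0.001, -0.0]
ft_force: [-1.5, 5.7, 2.3]
width: 0.0322
gripper_force: 30.0
```

>>> drive_tool(plan=[[[0.08,0.08,0.37],[0,0,0]],[[0.08,0.08,0.37],[0,0,0]],[[0.1,0.1,0.36],[0,0,0]],[[0.1,0.11,0.36],[0,0,0]]])

```text
time_s: 8.5
eef_pos: [0.4225, 0.2655, 0.1863]
ee_rot: [0.921, 0.39, 0.003, -0.001]
ft_force: [5.7, 11.8, -4.0]
width: 0.0319
gripper_force: 30.0
```

>>> drive_tool(plan=[[[0.15,0.15,0.35],[0,0,0]],[[0.14,0.15,0.34],[0,0,0]],[[0.16,0.17,0.33],[0,0,0]],[[0.17,0.17,0.32],[0,0,0]],[[0.17,0.18,0.3],[0,0,0]]])

```text
time_s: 9.12
eef_pos: [0.4416, 0.2854, 0.2264]
ee_rot: [0.921, 0.39, 0.001, -0.001]
ft_force: [4.2, 9.0, -5.7]
width: 0.0313
gripper_force: 30.0
```

>>> drive_tool(plan=[[[0.18,0.19,0.29],[0,0,0]],[[0.19,0.2,0.28],[0,0,0]],[[0.2,0.21,0.26],[0,0,0]],[[0.21,0.22,0.24],[0,0,0]],[[0.22,0.23,0.22],[0,0,0]]])

```text
time_s: 9.75
eef_pos: [0.4661, 0.3109, 0.258]
ee_rot: [0.921, 0.39, 0.0, -0.0]
ft_force: [1.3, 4.8, -3.7]
width: 0.0315
gripper_force: 30.0
```

>>> drive_tool(plan=[[[0.23,0.23,0.22],[0,0,0]],[[0.23,0.24,0.21],[0,0,0]],[[0.24,0.25,0.19],[0,0,0]],[[0.24,0.25,0.18],[0,0,0]],[[0.25,0.26,0.15],[0,0,0]]])

```text
time_s: 10.38
eef_pos: [0.4954, 0.3414, 0.2805]
ee_rot: [0.921, 0.39, -0.001, -0.0]
ft_force: [1.1, 5.6, -6.5]
width: 0.0317
gripper_force: 30.0
```

>>> drive_tool(plan=[[[0.25,0.26,0.14],[0,0,0]],[[0.26,0.27,0.12],[0,0,0]],[[0.26,0.27,0.1],[0,0,0]],[[0.26,0.27,0.08],[0,0,0]],[[0.27,0.28,0.07],[0,0,0]]])

```text
time_s: 11.0
eef_pos: [0.5275, 0.3748, 0.293]
ee_rot: [0.921, 0.39, -0.002, 0.0]
ft_force: [1.6, 3.7, -18.2]
width: 0.0316
gripper_force: 30.0
```

>>> drive_tool(plan=[[[0.27,0.28,0.04],[0,0,0]],[[0.27,0.28,0.03],[0,0,0]],[[0.27,0.28,0],[0,0,0]],[[0.27,0.28,0],[0,0,0]],[[0,0,0],[0,0,0]]])

```text
time_s: 11.62
eef_pos: [0.554, 0.4023, 0.2956]
ee_rot: [0.921, 0.39, -0.002, 0.001]
ft_force: [-3.9, -0.2, -20.9]
width: 0.0313
gripper_force: 30.0
```

>>> drive_tool(plan=[[[0.08,0.08,-0.12],[0,0,0]],[[0.04,0.04,0],[0,0,0]],[[0,0,0],[0,0,0]],[[0,0,0],[0,0,0]]])

```text
time_s: 12.12
eef_pos: [0.5551, 0.4034, 0.2954]
ee_rot: [0.921, 0.39, -0.004, 0.001]
ft_force: [-14.9, -9.4, -9.0]
width: 0.0316
gripper_force: 30.0
```

>>> drive_tool(plan=[[[-0.06,-0.06,-0.05],[0,0,0]],[[0,0,0],[0,0,0]],[[0,0,0],[0,0,0]],[[0,0,0],[0,0,0]],[[0,0,0],[0,0,0]]], claw=1)

```text
time_s: 12.75
eef_pos: [0.5566, 0.4043, 0.293]
ee_rot: [0.921, 0.39, 0.0, 0.0]
ft_force: [-1.1, 0.1, 0.0]
width: 0.0737
gripper_force: 0.0
```

>>> drive_tool(plan=[[[0,0,0],[0,0,0]],[[0,0,0.5],[0,0,0]],[[0,0,1],[0,0,0]],[[0,0,1],[0,0,0]],[[0,0,0.5],[0,0,0]]])

```text
time_s: 13.38
eef_pos: [0.5568, 0.4046, 0.3706]
ee_rot: [0.921, 0.39, 0.002, -0.0]
ft_force: [0.4, -0.1, -0.6]
width: 0.087
gripper_force: 0.0
```

Run:
```python
from h import *
im=wrist();h=cv2.cvtColor(im["frame"],cv2.COLOR_BGR2HSV);m=cv2.inRange(h,(0,130,80),(8,255,255))|cv2.inRange(h,(174,130,80),(180,255,255))
c=max(cv2.findContours(m,0,2)[0],key=cv2.contourArea)
P=np.array([onz(im,p[0],.3)[:2] for p in c],np.float32);print(cv2.boundingRect(c),cv2.minAreaRect(P))
print(im["s"]["eef_pos"],im["s"]["width"])
```

```text
(254, 205, 44, 37) ((0.5563277006149292, 0.4024968147277832), (0.027769893407821655, 0.03210330009460449), 45.9587287902832)
[0.5568107  0.40464532 0.37056875] 0.0870199766157807
```

The lever is up at its original place, so next is the tube.

>>> drive_tool(plan=[[[-0.93,-0.97,0],[0,0,0]],[[-0.93,-0.97,0],[0,0,0]],[[-0.93,-0.97,0],[0,0,0]],[[-0.93,-0.97,0],[0,0,0]],[[0,0,-1],[0,0,0]]])

```text
time_s: 14.05
eef_pos: [0.4631, 0.3066, 0.3449]
ee_rot: [0.921, 0.39, 0.002, 0.0]
ft_force: [0.9, 0.9, -0.3]
width: 0.087
gripper_force: 0.0
```

>>> drive_tool(plan=[[[0,0,-1],[0,0,0]],[[0,0,-1],[0,0,0]],[[0,0,-1],[0,0,0]],[[0,0,-1],[0,0,0]],[[0,0,-1],[0,0,0]]])

```text
time_s: 14.68
eef_pos: [0.4628, 0.3071, 0.2162]
ee_rot: [0.921, 0.39, -0.001, 0.0]
ft_force: [0.0, 0.5, -0.3]
width: 0.0871
gripper_force: 0.0
```

>>> drive_tool(plan=[[[0,0,-1],[0,0,0]],[[0,0,-0.4],[0,0,0]],[[0,0,0],[0,0,0]]])

```text
time_s: 15.05
eef_pos: [0.4628, 0.3071, 0.1819]
ee_rot: [0.921, 0.39, -0.001, 0.0]
ft_force: [0.7, 0.2, -0.1]
width: 0.0871
gripper_force: 0.0
```

Run:
```python
from h import *
im=wrist();cv2.imwrite("pics/w3.png",im["frame"]);print(im["s"]["eef_pos"])
h=cv2.cvtColor(im["frame"],cv2.COLOR_BGR2HSV);m=cv2.inRange(h,(95,120,60),(125,255,255))
for c in cv2.findContours(m,0,2)[0]:
    if cv2.contourArea(c)>200:
        P=np.array([onz(im,p[0],.111)[:2] for p in c],np.float32);print(cv2.boundingRect(c),cv2.minEnclosingCircle(P))
```

```text
[0.4627818  0.30706753 0.18192136]
(254, 194, 45, 45) ((0.4655423164367676, 0.3083988428115845), 0.017293205484747887)
```

View pics/w3.png

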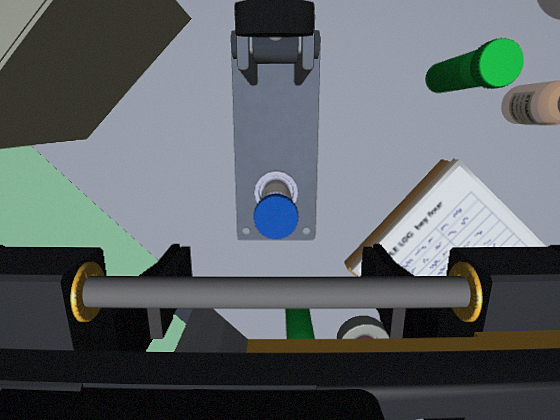

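The wrist view shows the blue cap at (276,216), radius 17.3 mm, at (0.4655, 0.3084), which matches the nest. I'll descend and grip the cap.

>>> drive_tool(plan=[[[0.1,0.05,-0.9],[0,0,0]],[[0,0,-0.9],[0,0,0]],[[0,0,-0.9],[0,0,0]],[[0,0,-0.58],[0,0,0]],[[0,0,0],[0,0,0]]])

```text
time_s: 15.72
eef_pos: [0.4655, 0.3084, 0.1003]
ee_rot: [0.921, 0.39, -0.001, 0.0]
ft_force: [0.1, 0.2, 0.2]
width: 0.087
gripper_force: 0.0
```

>>> drive_tool(plan=[[[0,0,0],[0,0,0]],[[0,0,0],[0,0,0]],[[0,0,0],[0,0,0]],[[0,0,0],[0,0,0]],[[0,0,0],[0,0,0]]], claw=-1)

```text
time_s: 16.35
eef_pos: [0.4658, 0.3086, 0.1007]
ee_rot: [0.921, 0.39, 0.0, -0.0]
ft_force: [-0.2, 0.0, -0.8]
width: 0.0448
gripper_force: 0.0
```

>>> drive_tool(plan=[[[0,0,0],[0,0,0]],[[0,0,0],[0,0,0]],[[0,0,0],[0,0,0]]])

```text
time_s: 16.73
eef_pos: [0.4657, 0.3085, 0.1006]
ee_rot: [0.921, 0.39, -0.0, -0.0]
ft_force: [0.2, 0.5, 0.2]
width: 0.0152
gripper_force: 0.0
```

The fingers closed to 15 mm without meeting the cap, so I'll look before doing anything else.

Run:
```python
from h import *
s=r.read_state();print(s["eef_pos"],s["width"],s["gripper_force"],s["ft_force"])
im=get_image("side");w=wrist()
a=cv2.resize(im["frame"][250:370,250:400],(500,400),interpolation=2);b=cv2.resize(w["frame"][120:320,200:350],(300,400))
cv2.imwrite("pics/s4.png",np.hstack([a,b]))
```

```text
[0.46574019 0.30853478 0.10059192] 0.015196700583376903 0.0 [0.2477414  0.47724092 0.18210302]
```

View pics/s4.png

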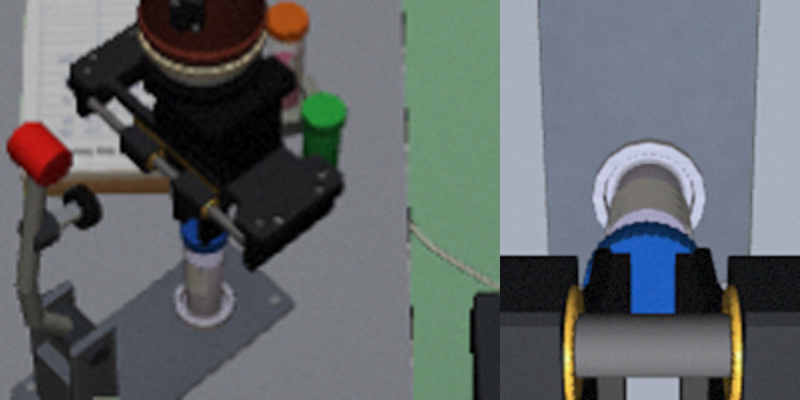

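Run:
```python
from h import *
print("tips",r.tips_ahead)
w=wrist();s=w["s"];T=np.eye(4);T[:3,:3]=R.from_quat(s["ee_rot"]).as_matrix();T[:3,3]=s["eef_pos"]
def P(im,pts):return proj(im,[(T@np.array([*p,1]))[:3] for p in pts]).round(0).tolist()
print("now",s["width"],s["time_s"],P(w,[(x,y,z) for z in(.017,0,-.02) for x in(.0095,) for y in(-s["width"]/2,s["width"]/2)]))
im=get_image("side");print("side tip,0,-.02",P(im,[(0,0,z) for z in(.017,0,-.02,-.05)]))
print("open w3",P(w,[(.0095,y,z) for z in(.017,0,-.02,-.05) for y in(-.0435,.0435)]))
h=cv2.cvtColor(w["frame"],cv2.COLOR_BGR2HSV);m=cv2.inRange(h,(95,120,60),(125,255,255))
c=max(cv2.findContours(m,0,2)[0],key=cv2.contourArea);print(cv2.boundingRect(c))
print("cap ext pred top", np.r_[[proj(w,[[.4655+.017*np.cos(t),.3084+.017*np.sin(t),z] for t in np.linspace(0,6.28,60)]) for z in(.111,.098)]].reshape(-1,2).min(0))
v=np.hstack([w["frame"][150:330,190:360]]);cv2.imwrite("pics/w5.png",cv2.resize(v,None,fx=3.2,fy=3.2,interpolation=2))
```

```text
tips 0.017
now 0.00707137022538268 16.825 [[267.0, 231.0], [280.0, 231.0], [267.0, 241.0], [280.0, 241.0], [266.0, 256.0], [280.0, 256.0]]
side tip,0,-.02 [[310.0, 324.0], [310.0, 320.0], [310.0, 314.0], [310.0, 306.0]]
open w3 [[199.0, 231.0], [348.0, 231.0], [192.0, 241.0], [355.0, 241.0], [182.0, 256.0], [364.0, 256.0], [162.0, 285.0], [383.0, 285.0]]
(246, 231, 52, 46)
cap ext pred top [239.6984515  226.89840767]
```

View pics/w5.png

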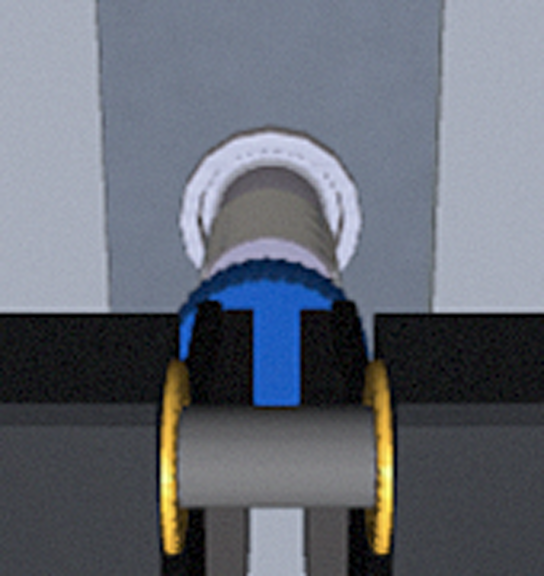

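The crop shows both fingertips hovering over the cap's top at px (261,244) and (294,244), instead of on either side of it. The real tips sit higher than TCP+17 mm, and the force is zero, so nothing has been touched. I'll open, go about 20 mm lower and try again.

>>> drive_tool(plan=[[[0,0,0],[0,0,0]],[[0,0,0],[0,0,0]],[[0,0,0],[0,0,0]],[[0,0,0],[0,0,0]],[[0,0,0],[0,0,0]]], claw=1)

```text
time_s: 17.55
eef_pos: [0.4658, 0.3085, 0.1006]
ee_rot: [0.921, 0.39, 0.0, -0.0]
ft_force: [0.4, -0.5, 0.8]
width: 0.0448
gripper_force: 0.0
```

>>> drive_tool(plan=[[[0,0,0],[0,0,0]],[[0,0,0],[0,0,0]],[[0,0,0],[0,0,0]],[[0,0,0],[0,0,0]],[[0,0,0],[0,0,0]]])

```text
time_s: 18.18
eef_pos: [0.4658, 0.3085, 0.1007]
ee_rot: [0.921, 0.39, -0.0, -0.0]
ft_force: [-0.4, 0.5, 0.5]
width: 0.0858
gripper_force: 0.0
```

Run:
```python
from h import *
w=wrist();print(w["s"]["eef_pos"],w["s"]["width"])
h=cv2.cvtColor(w["frame"],cv2.COLOR_BGR2HSV);m=cv2.inRange(h,(95,120,60),(125,255,255))
c=max(cv2.findContours(m,0,2)[0],key=cv2.contourArea);print(cv2.boundingRect(c))
for z in(.111,.1,.09):
  q=proj(w,[[.4655+.017*np.cos(t),.3084+.017*np.sin(t),k] for t in np.linspace(0,6.28,60) for k in(z,z-.013)]);print(z,q.min(0),q.max(0))
```

```text
[0.465797   0.30853119 0.10065027] 0.08581631374248373
(241, 231, 65, 46)
0.111 [239.6374546  226.87267474] [306.25680441 296.19570184]
0.1 [241.69871753 220.96057463] [304.52929003 286.356726  ]
0.09 [243.38050021 216.12086413] [303.11982086 278.3072011 ]
```

>>> drive_tool(plan=[[[0,0,-0.4],[0,0,0]],[[0,0,-0.4],[0,0,0]],[[0,0,0],[0,0,0]]])

```text
time_s: 18.6
eef_pos: [0.4646, 0.308, 0.0789]
ee_rot: [0.921, 0.39, -0.002, 0.0]
ft_force: [-0.5, 0.0, -0.1]
width: 0.0873
gripper_force: 0.0
```

>>> drive_tool(plan=[[[0,0,0],[0,0,0]],[[0,0,0],[0,0,0]],[[0,0,0],[0,0,0]],[[0,0,0],[0,0,0]],[[0,0,0],[0,0,0]]], claw=-0.1)

```text
time_s: 19.23
eef_pos: [0.4658, 0.3086, 0.0807]
ee_rot: [0.921, 0.39, 0.0, -0.0]
ft_force: [-1.0, -0.2, 0.8]
width: 0.0452
gripper_force: 0.0
```

>>> drive_tool(plan=[[[0,0,0],[0,0,0]],[[0,0,0],[0,0,0]]], claw=-0.4)

```text
time_s: 19.48
eef_pos: [0.4658, 0.3086, 0.0807]
ee_rot: [0.921, 0.39, 0.0, -0.0]
ft_force: [-0.6, 0.2, -0.0]
width: 0.0332
gripper_force: 30.0
```

The pads now hold the cap at 33 mm opening. I'll lift straight up and check the hold.

>>> drive_tool(plan=[[[0,0,0.3],[0,0,0]],[[0,0,0.5],[0,0,0]],[[0,0,0.7],[0,0,0]],[[0,0,0.9],[0,0,0]],[[0,0,0.9],[0,0,0]]], claw=-1)

```text
time_s: 20.1
eef_pos: [0.4662, 0.3087, 0.1654]
ee_rot: [0.921, 0.39, 0.001, -0.0]
ft_force: [1.2, -0.1, -0.6]
width: 0.0335
gripper_force: 30.0
```

>>> drive_tool(plan=[[[0,0,1],[0,0,0]],[[0,0,1],[0,0,0]],[[0,0,1],[0,0,0]],[[0,0,1],[0,0,0]],[[0,0,0.3],[0,0,0]]])

```text
time_s: 20.72
eef_pos: [0.4668, 0.3091, 0.274]
ee_rot: [0.921, 0.39, 0.002, -0.0]
ft_force: [0.7, 0.7, -0.3]
width: 0.0335
gripper_force: 30.0
```

Run:
```python
from h import *
im=get_image("side");w=wrist();s=w["s"];print(s["eef_pos"],s["width"],s["gripper_force"])
for z in(.1,.2):print("scope knob",onz(im,(263,165),z).round(3),"rack",onz(im,(255,205),z).round(3))
a=cv2.resize(im["frame"][200:340,240:400],(457,400),interpolation=2);b=cv2.resize(w["frame"][150:330,190:340],(333,400))
cv2.imwrite("pics/s6.png",np.hstack([a,b]))
```

```text
[0.46668458 0.30899541 0.27370611] 0.032983704014261976 29.999915957450867
scope knob [ 0.648 -0.27   0.1  ] rack [ 0.648 -0.08   0.1  ]
scope knob [ 0.626 -0.14   0.2  ] rack [0.626 0.031 0.2  ]
```

View pics/s6.png

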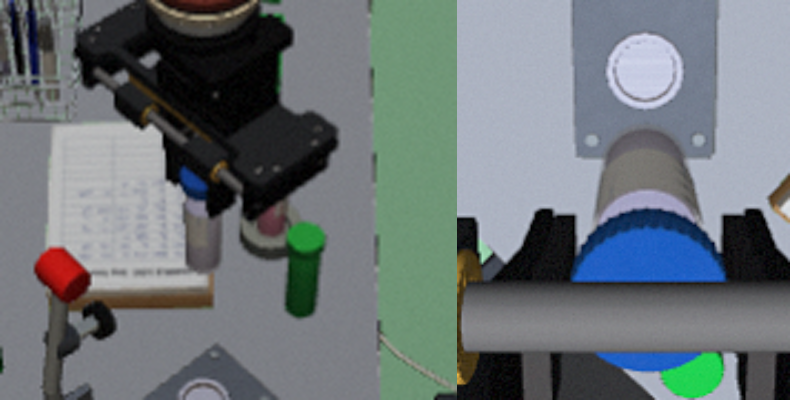

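The view shows the tube hanging upright from the pads, with the nest empty. I'll carry it high over the other tubes to the free end of the blue tray.

>>> drive_tool(plan=[[[-0.03,-0.6,0],[0,0,0]],[[-0.03,-1,0],[0,0,0]],[[-0.03,-1,0],[0,0,0]],[[-0.03,-1,0],[0,0,0]],[[-0.03,-1,0],[0,0,0]]])

```text
time_s: 21.45
eef_pos: [0.4611, 0.1917, 0.2691]
ee_rot: [0.921, 0.39, -0.001, -0.0]
ft_force: [-0.3, -0.3, -0.7]
width: 0.0327
gripper_force: 30.0
```

>>> drive_tool(plan=[[[-0.03,-1,0],[0,0,0]],[[-0.03,-1,0],[0,0,0]],[[-0.03,-1,0],[0,0,0]],[[-0.03,-1,0],[0,0,0]],[[-0.03,-1,0],[0,0,0]]])

```text
time_s: 22.08
eef_pos: [0.4571, 0.067, 0.2692]
ee_rot: [0.921, 0.39, -0.001, -0.0]
ft_force: [0.0, -0.3, -0.5]
width: 0.0329
gripper_force: 30.0
```

>>> drive_tool(plan=[[[-0.03,-1,0],[0,0,0]],[[-0.03,-1,0],[0,0,0]],[[-0.03,-1,0],[0,0,0]],[[-0.03,-1,0],[0,0,0]],[[-0.03,-1,0],[0,0,0]]])

```text
time_s: 22.7
eef_pos: [0.4532, -0.0577, 0.2692]
ee_rot: [0.921, 0.39, -0.001, -0.001]
ft_force: [0.3, 0.7, -0.2]
width: 0.0331
gripper_force: 30.0
```

>>> drive_tool(plan=[[[-0.03,-1,0],[0,0,0]],[[-0.03,-1,0],[0,0,0]],[[-0.03,-1,0],[0,0,0]],[[-0.03,-1,0],[0,0,0]],[[-0.03,-1,0],[0,0,0]]])

```text
time_s: 23.32
eef_pos: [0.4493, -0.1824, 0.2692]
ee_rot: [0.921, 0.39, -0.001, -0.001]
ft_force: [-0.6, 0.5, -0.0]
width: 0.0334
gripper_force: 30.0
```

>>> drive_tool(plan=[[[-0.03,-1,0],[0,0,0]],[[-0.03,-1,0],[0,0,0]],[[-0.03,-0.6,0],[0,0,0]],[[0,0,0],[0,0,0]]])

```text
time_s: 23.82
eef_pos: [0.4477, -0.247, 0.2697]
ee_rot: [0.921, 0.389, -0.0, -0.001]
ft_force: [-0.1, 0.4, -0.2]
width: 0.0329
gripper_force: 30.0
```

>>> drive_tool(plan=[[[0,-0.9,0],[0,0,0]],[[0,0,-1],[0,0,0]],[[0,0,-1],[0,0,0]],[[0,0,-1],[0,0,0]],[[0,0,-1],[0,0,0]]])

```text
time_s: 24.45
eef_pos: [0.4486, -0.2692, 0.1699]
ee_rot: [0.921, 0.391, 0.0, 0.0]
ft_force: [-0.4, 0.4, -0.6]
width: 0.0332
gripper_force: 30.0
```

>>> drive_tool(plan=[[[0,0,-1],[0,0,0]],[[0,0,-1],[0,0,0]],[[0,0,-0.7],[0,0,0]],[[0,0,0],[0,0,0]]])

```text
time_s: 24.95
eef_pos: [0.4477, -0.2683, 0.1017]
ee_rot: [0.921, 0.39, -0.001, -0.001]
ft_force: [0.0, -0.1, -0.3]
width: 0.0331
gripper_force: 30.0
```

Run:
```python
from h import *
s=r.read_state();print(s["eef_pos"],s["ft_force"],s["gripper_force"])
im=get_image("side");print("bottom pred px",proj(im,[[*s["eef_pos"][:2],s["eef_pos"][2]-.0687]]))
cv2.imwrite("pics/s7.png",cv2.resize(im["frame"][130:230,280:400],None,fx=5,fy=5,interpolation=2))
```

```text
[ 0.44765084 -0.26829456  0.10169374] [ 0.0324711  -0.06293779 -0.28847374] 29.999959766864777
bottom pred px [[326.26917948 184.19878037]]
```

View pics/s7.png

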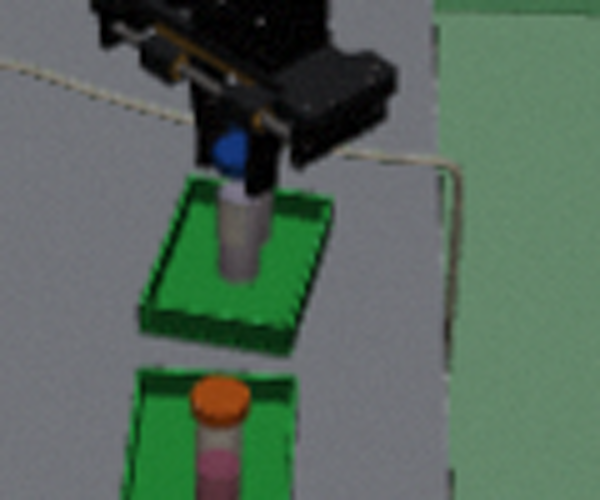

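The tube hangs at crop (240,275), inside the walls at the free end of the blue tray. I'll lower it gently.

>>> drive_tool(plan=[[[0,0,-0.4],[0,0,0]],[[0,0,-0.4],[0,0,0]],[[0,0,-0.24],[0,0,0]],[[0,0,0],[0,0,0]],[[0,0,0],[0,0,0]]])

```text
time_s: 25.62
eef_pos: [0.4487, -0.2691, 0.0774]
ee_rot: [0.921, 0.39, 0.0, 0.0]
ft_force: [0.1, -0.4, 0.4]
width: 0.0332
gripper_force: 30.0
```

>>> drive_tool(plan=[[[0,0,-0.06],[0,0,0]],[[0,0,0],[0,0,0]],[[0,0,0],[0,0,0]]])

```text
time_s: 26.0
eef_pos: [0.4486, -0.269, 0.0758]
ee_rot: [0.921, 0.39, 0.0, 0.0]
ft_force: [0.8, 0.7, -0.9]
width: 0.0328
gripper_force: 30.0
```

Expected touch is at z about 0.0727.

>>> drive_tool(plan=[[[0,0,-0.08],[0,0,0]],[[0,0,0],[0,0,0]],[[0,0,0],[0,0,0]]])

```text
time_s: 26.38
eef_pos: [0.4485, -0.2689, 0.0736]
ee_rot: [0.921, 0.39, -0.0, -0.0]
ft_force: [-0.2, -0.1, 0.4]
width: 0.0329
gripper_force: 30.0
```

>>> drive_tool(plan=[[[0,0,-0.06],[0,0,0]],[[0,0,0],[0,0,0]],[[0,0,0],[0,0,0]]])

```text
time_s: 26.75
eef_pos: [0.4488, -0.2691, 0.0725]
ee_rot: [0.921, 0.39, 0.0, 0.0]
ft_force: [-1.9, 1.3, 4.8]
width: 0.033
gripper_force: 30.0
```

The tube is on the floor, with 5 N of contact. I'll open and rise.

>>> drive_tool(plan=[[[0,0,0.02],[0,0,0]],[[0,0,0],[0,0,0]],[[0,0,0],[0,0,0]],[[0,0,0],[0,0,0]],[[0,0,0],[0,0,0]]], claw=1)

```text
time_s: 27.38
eef_pos: [0.4485, -0.2689, 0.0725]
ee_rot: [0.921, 0.39, -0.0, -0.0]
ft_force: [0.3, 0.2, 0.3]
width: 0.075
gripper_force: 0.0
```

>>> drive_tool(plan=[[[0,0,0],[0,0,0]],[[0,0,0],[0,0,0]],[[0,0,0.5],[0,0,0]],[[0,0,1],[0,0,0]],[[0,0,1],[0,0,0]]])

```text
time_s: 28.0
eef_pos: [0.4486, -0.269, 0.1366]
ee_rot: [0.921, 0.39, 0.0, 0.0]
ft_force: [-0.2, -0.7, -1.0]
width: 0.0872
gripper_force: 0.0
```

>>> drive_tool(plan=[[[0,0,1],[0,0,0]],[[0,0,1],[0,0,0]],[[0,0,1],[0,0,0]],[[0,0,1],[0,0,0]],[[0,0,0],[0,0,0]]])

```text
time_s: 28.62
eef_pos: [0.4498, -0.27, 0.2383]
ee_rot: [0.921, 0.39, 0.001, 0.003]
ft_force: [-0.1, -0.9, -1.7]
width: 0.0869
gripper_force: 0.0
```

Run:
```python
from h import *
w=wrist();print(w["s"]["eef_pos"],w["s"]["width"],w["s"]["ft_force"])
for n,im in(("scene",get_image("scene")),("side",get_image("side"))):
  for c,lo,hi in(("orange",(8,130,100),(20,255,255)),("blue",(95,120,60),(125,255,255)),("red",(0,130,80),(6,255,255))): blobs(im,n+" "+c,lo,hi,40)
  print("placed cap pred",proj(im,[[.4487,-.269,.098]]))
h=cv2.cvtColor(w["frame"],cv2.COLOR_BGR2HSV);m=cv2.inRange(h,(95,120,60),(125,255,255))
for c in cv2.findContours(m,0,2)[0]:
    if cv2.contourArea(c)>200:
        P=np.array([onz(w,p[0],.103)[:2] for p in c],np.float32);print(cv2.boundingRect(c),cv2.minEnclosingCircle(P))
```

```text
[ 0.44982511 -0.26999345  0.23830878] 0.08693561072744456 [-0.0518873  -0.90584717 -1.6575941 ]
scene orange [382 188  12   4  44] [387.3 189.4]
scene orange [233 235  10   7  56] [237.3 238. ]
scene orange [290 252  11   9  81] [295.5 256.1]
scene blue [211 154  19  12 129] [220.5 160.3]
scene blue [351 280  13  10 107] [357.1 284.4]
scene blue [377 293  13  11 124] [382.7 298.1]
scene red [   93     0   326   110 11687] [260.2  49.2]
scene red [  49   49  108  160 4723] [105.1 129.7]
scene red [356 114  37  38 623] [378.8 135.1]
scene red [  69  196   84   66 1541] [117.8 228.2]
scene red [ 79 250  65  17 154] [111.9 254.9]
scene red [ 71 259  71  24 168] [105.5 265. ]
scene red [  75  337  134   83 3795] [141.9 387.8]
placed cap pred [[357.18502474 284.11354723]]
side orange [319 205  11   9  74] [323.8 209. ]
side orange [330 251  13  10  98] [335.6 255.2]
side blue [326 151  10   7  53] [330.5 153.8]
side blue [323 164  10   7  59] [327.5 167.3]
side blue [165 278  14  13 129] [171.4 284.1]
side red [321   0  25   6  84] [333.5   1.6]
side red [372   4  16  11  59] [378.6   9.1]
side red [ 442  232   83   56 1678] [480.1 269. ]
side red [252 287  19  17 175] [260.2 293.9]
placed cap pred [[326.43567682 167.98160885]]
(301, 240, 35, 35) ((0.4411197006702423, -0.3400470018386841), 0.018207505345344543)
(255, 183, 35, 37) ((0.44829845428466797, -0.2695408761501312), 0.017124680802226067)
```

```bash
python3 -c "
from h import *
print(r.read_state()['ft_force']);print(order.job_done())"
```

```text
[ 0.18936137 -0.0732511  -0.75514409]
the job is handed in; nothing more can be done
None
```

I stamped the blue-capped tube, eased the lever back up by hand and stood the tube in the free end of the tray with the other blue tube. The last camera check showed the other three tubes where they started and the lever up. The job is handed in; no verdict came back.

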